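# Take the pan's lid off the lid rack and put it on the pan

### The job

Two lids hang by their knobs on the lid rack; the larger one belongs to the small pan. Take the larger lid by its rim, lift it up and off its fork, lay it down flat on the worktop with the knob up and let go of it; then take it by the knob and put it on the pan, so that it sits level and fully home. Do not drop the lid or tip the pan, and leave the smaller lid hanging.

Things in the scene. Friction and masses are not known exactly. Their poses are not given: they have to be found in the camera images.
- lid_large: larger of two steel lids, about 0.2 kg. Origin on its axis at the lower edge; z axis up through the knob. Hollow skirt ring 102 mm across (wall 4) at z 0-6 mm, flange 124 mm across at z 6-14. Starts hanging, origin 110 mm up, z axis level, away from the robot, open underside to the robot. Upper rim free on both sides: 8 mm thick, 14 over the skirt. Laid flat it rests on the skirt
- lid_large_knob (a point): centre of the larger lid's knob, on the lid's axis 35 mm from its origin: black, round, 28 mm across, 18 mm tall (z 26-44 mm of the lid), on a neck 12 mm across and 12 mm long (z 14-26 mm)
- lid_small: the smaller lid, which stays hanging: same form and knob, flange 92 mm across, skirt 74 mm. Hangs beside the larger one at the same height, 170 mm away; either may be the left one
- lid_rack: lid rack, fixed: wooden foot 110 x 340 x 16 mm, on it two upright steel plates 44 mm wide, 5 mm thick, forked at the top. Origin on the worktop midway between the plates' front faces; x points to the back, the way the hanging knobs point; plates at y = -85 and +85 mm; the foot spans x -40 to +70 mm. The lids' top faces rest on the plates' fronts, knobs behind
- rack_slots (a point): midpoint between the bottoms of the two fork slots, 104 mm above the worktop. Slots are 16 mm wide, open at the top; the prongs end 129 mm above the worktop. A lid's neck lies in each slot; raised straight up 40 mm, neck and knob are clear of the prongs and the lid can go towards the robot. From the foot to the worktop's near edge (x = 0.29) the surface is clear
- pan: small open steel pan, loose, 0.7 kg: 124 mm across the rim, 70 mm tall, with a black bar handle along its -y, reaching 194 mm from the axis, 47 to 75 mm high. Origin at the centre of its underside, z up. With the lid home the flange rests on the rim, lid origin on the pan's axis 64 mm above the pan's origin
- pan_rim (a point): centre of the pan's mouth, level with the rim; wall 4 mm, 116 mm across inside (the lid's skirt has 7 mm of play all round)
Mind the look-alikes: they are no part of the job. What is shaped like the lid_large but orange is not meant.

How it is judged:
On the way, in this order (a step that is already met when the one before it is completed fails the run):
1. the larger lid is held in the fingers, lifted 25 mm or more above where it hung (contact force between the fingers and lid_large above 0.5 N and height (world z) of lid_large above 0.135 m), for 0.1 s.
2. the larger lid lies flat on the worktop, knob up, let go (height (world z) of lid_large below 0.03 m and angle between lid_large's own z axis and vertical below 0.1 rad and contact force between the fingers and lid_large below 0.1 N and linear speed of lid_large below 0.05 m/s), for 0.2 s.
At the end, for the whole second after the job is handed in: the larger lid sits on the pan, knob up: its axis within 12 mm of the pan's, its origin 58 to 68 mm above the pan's, lid and pan level within 4 degrees, at rest; the pan stands on the worktop; the smaller lid hangs within 25 mm of where it was (horizontal distance between lid_large and pan below 0.012 m and z of lid_large in the frame of pan between 0.058 and 0.068 m and angle between each of lid_large, pan's own z axis and vertical below 0.07 rad and linear speed of lid_large below 0.03 m/s and height (world z) of pan below 0.01 m and distance of lid_small from where it was at the start of the episode below 0.025 m); the robot touches nothing.
It fails at once if the larger lid falls freely (faster than 1.2 m/s while out of the fingers) (linear speed of lid_large above 1.2 m/s and contact force between the fingers and lid_large below 0.1 N).
It fails at once if the pan is tipped by more than 17 degrees (angle between pan's own z axis and vertical above 0.3 rad).
It fails at once if the smaller lid is moved by more than 40 mm (distance of lid_small from where it was at the start of the episode above 0.04 m).
It also fails if it takes over 61 s, if anything falls off the work surface, if the arm or the gripper's body presses on something with over 40 N, if the wrist force passes 120 N, or if a joint passes its speed limit or range.

### The arm

A 7-joint arm with a two-finger parallel gripper is mounted at the origin on a cart in front of the work surface, level with it; the furniture and walls round the work are solid. World frame = base frame: x ahead of the robot, y to its left, z up, the work surface at z = 0. Lengths are in m, angles in rad, forces in N, time in s.
With the tool pointing down it reaches from about 0.35 to 0.9 m from the base axis. Payload 19.9 kg.
Tool frame: the origin (TCP) lies between the finger pads; the fingertips stand 19 mm ahead of it and the grasp point (between the pads) is the TCP; z points along the fingers, y is the line along which they close (so a half turn about z gives the same grasp; the last joint's range is limited). The gripper opens to 94 mm and grips with 3 to 60 N. Pads are 16 mm wide; open, the fingers measure 119 mm over their backs; the gripper's body (75 mm by 177 mm) begins 78 mm behind the grasp point.
Start: joints at [1.177, 0.417, -0.01, 1.614, 0.005, 1.111, -0.053], TCP at [0.215, -0.587, 0.19] pointing down, gripper open.
Joint ranges: [-2.81, 2.81], [-0.39, 2.02], [-1.27, 1.25], [0.06, 2.57], [-1.19, 4.33], [0.19, 2], [-2.82, 2.82]. Speed limits (rad/s): [1.89, 1.89, 2.39, 2.39, 3.01, 3.01, 3.01].

### API

Orientations are given as a 3x3 rotation matrix whose columns are the frame's x, y, z axes.
In Python, from rig import robot gives the robot as it stands. Calls block until the motion is done:
- robot.move_ptp(position, orientation): joint-space move of the TCP to a pose.
- robot.move_linear(position, velocity=0.15, frame=None, threshold=None): straight line of the TCP; frame=None keeps the orientation; velocity is the mean speed in m/s. With threshold (N) it stops when the force on the tool has changed by that much, and returns True; else False.
- robot.goto_joints(angles): joint-space move.
- robot.gripper_to(opening): finger opening in m; the grip force is fixed at half the most; returns when the fingers have stopped.
- robot.pause(seconds).
- robot.ik(position, orientation): joint angles nearest the present ones, or None.
- robot.get_state(): the state.
- robot.grab_frame(name): name is "scene" or "top" or "wrist"; returns the picture (420x560x3 uint8, red, green, blue); there is no depth.
- robot.camera_info(name): a dict with "fx", "fy", "cx", "cy" (pixels), "rvec" (rotation vector, rad) and "tvec" (3), from world to camera coordinates, as OpenCV has them. Camera axes: x right, y down, z forward; pixel columns grow to the right and rows downward; lengths in m; the calibration is good to about 2 mm. The wrist camera is an equidistant fisheye: a pixel r from the principal point sees the ray r / f radians off the axis. A picture is of the moment at which its call begins: read the wrist's pose just before it. camera_info takes no time and is no camera call; for the wrist camera it gives the pose at the moment of the call.
A pose or a line that the arm cannot do raises robot.PlanningError and nothing moves.
- robot.sign_off(): hands the job in; it is judged then, once.
The state is a dict: "time": time; "qpos": joint angles; "joint_vel": joint speeds; "effort": joint torques, N m; "ee_pos": TCP position; "tool_rot": TCP orientation; "force": force on the tool from outside, world axes, zero at the start; "moment": the same for the moment, N m; "opening": finger opening in m; "grasp_force": force on a finger pad.
Only numpy, scipy, OpenCV 4.12 (cv2) and the standard library are available. Lean on these libraries where they do the work, as an engineer would, in place of code of your own. Each camera call takes 0.05 s, during which the arm holds its last target. There are 200 camera calls.

## Working session

There is one attempt and no reset: what is moved stays moved. The work goes in short steps, each a Python script; the robot and the scene stay as the last script left them, time stands still between calls to the robot, and variables do not carry over. Pictures are saved under pics/ and viewed, at most 10 in all, crops included, and the job is handed in when it is done.

```bash
mkdir -p pics; ls; python3 - <<'E'
from rig import robot
import cv2
for n in("scene","top"):
    im=robot.grab_frame(n); cv2.imwrite(f"pics/{n}0.png",im[:,:,::-1]); print(n,robot.camera_info(n))
print(robot.get_state()['time'])
E
```

```text
pics
scene {'fx': 442.24377605713755, 'fy': 442.24377605713755, 'cx': 279.5006632614829, 'cy': 202.1708807144062, 'rvec': array([ 0.74372919, -2.59971043,  1.08638014]), 'tvec': array([0.51902505, 0.20763426, 1.07610795])}
top {'fx': 541.16730488921, 'fy': 541.16730488921, 'cx': 277.5676232073854, 'cy': 199.75432443289014, 'rvec': array([ 2.16369097, -2.18520767,  0.07666334]), 'tvec': array([0.11360814, 0.58861194, 1.4061031 ])}
0.1
```

View pics/scene0.png

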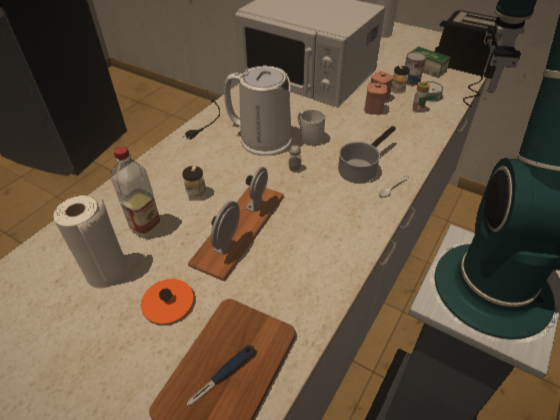

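View pics/top0.png

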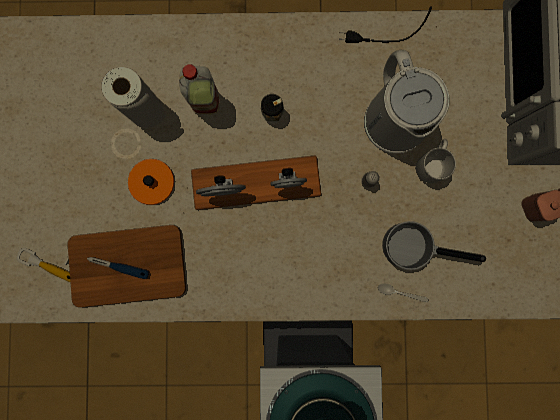

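The top view shows the rack foot (brown) at about (193–322, 155–210). The candidates are:
- Larger grey lid, with its knob at about (221,181) in the top view and (226,225) in the scene view. This is the target.
- Smaller grey lid, at (289,176) in the top view and (258,187) in the scene view. It stays hanging.
- Orange decoy lid, at (151,182) in the top view and (167,300) in the scene view. It is lying flat and plays no part in the job.

The pan is at (409,246) in the top view, with its handle to the right at (460,255).

```bash
cat > h.py <<'E'
import numpy as np, cv2
from rig import robot
def ray(n,px):
    c=robot.camera_info(n); R=cv2.Rodrigues(np.array(c['rvec']))[0]; t=np.array(c['tvec'])
    d=np.array([(px[0]-c['cx'])/c['fx'],(px[1]-c['cy'])/c['fy'],1.])
    return -R.T@t, R.T@d
def onz(n,px,z):
    o,d=ray(n,px); return o+d*(z-o[2])/d[2]
def proj(n,p):
    c=robot.camera_info(n); K=np.array([[c['fx'],0,c['cx']],[0,c['fy'],c['cy']],[0,0,1]])
    return cv2.projectPoints(np.array(p,float).reshape(-1,3),np.array(c['rvec']),np.array(c['tvec']),K,None)[0][:,0]
def tri(px1,px2,a="top",b="scene"):
    o1,d1=ray(a,px1);o2,d2=ray(b,px2)
    s=np.linalg.lstsq(np.c_[d1,-d2],o2-o1,rcond=None)[0]
    p,q=o1+s[0]*d1,o2+s[1]*d2
    return (p+q)/2,np.linalg.norm(p-q)
E
python3 - <<'E'
from h import *
T=cv2.imread("pics/top0.png"); 
hsv=cv2.cvtColor(T,cv2.COLOR_BGR2HSV)
print("foot hsv",hsv[200,260],hsv[170,255],"table",hsv[230,300],"pan",hsv[245,409],hsv[226,409],"rim?",[tuple(hsv[246,x]) for x in range(378,394)])
m=cv2.inRange(hsv,(3,110,40),(16,255,255)); m[:150]=0;m[216:]=0;m[:,:186]=0;m[:,330:]=0
m=cv2.morphologyEx(m,cv2.MORPH_OPEN,np.ones((3,3)))
pts=cv2.findNonZero(m).reshape(-1,2)
w=np.array([onz("top",p,.016)[:2] for p in pts],np.float32)
r=cv2.minAreaRect(w); print("foot",r, cv2.boxPoints(r))
# pan: dark/grey non-table blob incl. rim; saturation low
p=cv2.inRange(hsv,(0,0,0),(180,70,255)); 
out=[]
g=cv2.cvtColor(T,cv2.COLOR_BGR2GRAY)[205:285,370:495]
G=cv2.resize(g,None,fx=4,fy=4,interpolation=cv2.INTER_CUBIC)
c=cv2.HoughCircles(cv2.GaussianBlur(G,(5,5),0),cv2.HOUGH_GRADIENT,1,10,param1=100,param2=30,minRadius=70,maxRadius=120)
if c is not None:
  for x,y,rr in c[0][:6]:
    px=np.array([x/4+370-.375,y/4+205-.375]); print("circ",px,rr/4,onz("top",px,.07), "expected r",541*.062/1.38)
A=cv2.resize(T[205:285,370:495],None,fx=4,fy=4,interpolation=cv2.INTER_CUBIC)
B=cv2.resize(T[145:215,185:325],None,fx=5,fy=5,interpolation=cv2.INTER_CUBIC)
S=cv2.imread("pics/scene0.png")
C=cv2.resize(S[155:285,185:300],None,fx=2.0,fy=2.0,interpolation=cv2.INTER_CUBIC)
out=np.zeros((600,800,3),np.uint8); out[:320,:500]=A; out[:260,520:750]=C; B=B[:270] if False else cv2.resize(B,(540,270)); out[325:595,:540]=B
cv2.imwrite("pics/crop1.png",out)
E
```

```text
foot hsv [ 12 205  97] [ 14 220  95] table [ 21  83 113] pan [22 46 84] [30 41 31] rim? [(np.uint8(19), np.uint8(93), np.uint8(101)), (np.uint8(19), np.uint8(91), np.uint8(106)), (np.uint8(19), np.uint8(83), np.uint8(111)), (np.uint8(21), np.uint8(85), np.uint8(117)), (np.uint8(21), np.uint8(76), np.uint8(67)), (np.uint8(20), np.uint8(32), np.uint8(24)), (np.uint8(27), np.uint8(92), np.uint8(25)), (np.uint8(10), np.uint8(43), np.uint8(18)), (np.uint8(23), np.uint8(41), np.uint8(113)), (np.uint8(18), np.uint8(46), np.uint8(56)), (np.uint8(30), np.uint8(32), np.uint8(40)), (np.uint8(24), np.uint8(43), np.uint8(88)), (np.uint8(25), np.uint8(36), np.uint8(85)), (np.uint8(22), np.uint8(45), np.uint8(85)), (np.uint8(22), np.uint8(32), np.uint8(88)), (np.uint8(26), np.uint8(42), np.uint8(84))]Traceback (most recent call last):
  File "<stdin>", line 8, in <module>
  File "h.py", line 8, in onz
    o,d=ray(n,px); return o+d*(z-o[2])/d[2]
        ~~~^^^^^^
  File "h.py", line 4, in ray
    c=robot.camera_info(n); R=cv2.Rodrigues(np.array(c['rvec']))[0]; t=np.array(c['tvec'])
ValueError: time passes only in moves, steps and waits
```

`camera_info` was called too many times in that script, so I'll cache the calibration.

```bash
cat > h.py <<'E'
import numpy as np, cv2, functools
from rig import robot
info=functools.lru_cache(None)(lambda n: robot.camera_info(n))
def ray(n,px):
    c=info(n); R=cv2.Rodrigues(np.array(c['rvec']))[0]; t=np.array(c['tvec'])
    d=np.array([(px[0]-c['cx'])/c['fx'],(px[1]-c['cy'])/c['fy'],1.])
    return -R.T@t, R.T@d
def onz(n,px,z):
    o,d=ray(n,px); return o+d*(z-o[2])/d[2]
def proj(n,p):
    c=info(n); K=np.array([[c['fx'],0,c['cx']],[0,c['fy'],c['cy']],[0,0,1]])
    return cv2.projectPoints(np.array(p,float).reshape(-1,3),np.array(c['rvec']),np.array(c['tvec']),K,None)[0][:,0]
def tri(px1,px2,a="top",b="scene"):
    o1,d1=ray(a,px1);o2,d2=ray(b,px2)
    s=np.linalg.lstsq(np.c_[d1,-d2],o2-o1,rcond=None)[0]
    p,q=o1+s[0]*d1,o2+s[1]*d2
    return (p+q)/2,np.linalg.norm(p-q)
E
python3 - <<'E'
from h import *
T=cv2.imread("pics/top0.png"); S=cv2.imread("pics/scene0.png")
hsv=cv2.cvtColor(T,cv2.COLOR_BGR2HSV)
m=cv2.inRange(hsv,(3,140,40),(17,255,255)); m[:150]=0;m[216:]=0;m[:,:186]=0;m[:,330:]=0
m=cv2.morphologyEx(m,cv2.MORPH_OPEN,np.ones((3,3)))
pts=cv2.convexHull(cv2.findNonZero(m)).reshape(-1,2)
w=np.array([onz("top",p,.016)[:2] for p in pts],np.float32)
r=cv2.minAreaRect(w); print("foot",r, cv2.boxPoints(r).tolist())
def dark(I,x0,y0,x1,y1):
    v=cv2.cvtColor(I,cv2.COLOR_BGR2HSV)[y0:y1,x0:x1]
    return v
v=hsv[205:290,370:500]
mm=cv2.inRange(v,(0,0,0),(180,60,255))
mm=cv2.morphologyEx(mm,cv2.MORPH_CLOSE,np.ones((5,5)))
G=cv2.resize(cv2.cvtColor(T[205:285,370:495],cv2.COLOR_BGR2GRAY),None,fx=4,fy=4,interpolation=cv2.INTER_CUBIC)
c=cv2.HoughCircles(cv2.GaussianBlur(G,(5,5),0),cv2.HOUGH_GRADIENT,1,6,param1=100,param2=25,minRadius=70,maxRadius=120)
print("exp r rim",541*.062/1.34, 541*.058/1.34)
if c is not None:
  for x,y,rr in c[0][:6]:
    px=np.array([x/4+370-.375,y/4+205-.375]); print("circ",px,rr/4,onz("top",px,.07))
A=cv2.resize(T[205:285,370:495],None,fx=4,fy=4,interpolation=cv2.INTER_CUBIC)
B=cv2.resize(T[145:215,185:325],(540,270),interpolation=cv2.INTER_CUBIC)
C=cv2.resize(S[155:285,185:300],None,fx=2.0,fy=2.0,interpolation=cv2.INTER_CUBIC)
D=cv2.resize(S[125:195,325:405],None,fx=3,fy=3,interpolation=cv2.INTER_CUBIC)
out=np.zeros((600,800,3),np.uint8); out[:320,:500]=A; out[:260,520:750]=C; out[325:595,:540]=B; out[325:535,550:790]=D
cv2.imwrite("pics/crop1.png",out)
E
```

```text
foot ((0.6387308835983276, 0.16662824153900146), (0.1078164279460907, 0.3372819125652313), 5.859633445739746) [[0.5678874850273132, 0.32888445258140564], [0.602321207523346, -0.006635146215558052], [0.709574282169342, 0.00437203049659729], [0.6751405596733093, 0.339891642332077]]
exp r rim 25.03134328358209 23.41641791044776
circ [409.75 245.25] 23.025 [ 0.466806   -0.22672804  0.07      ]
circ [408.25 248.25] 20.6 [ 0.45926766 -0.2227157   0.07      ]
circ [405.  245.5] 19.85 [ 0.46628745 -0.21469982  0.07      ]
circ [409.5  250.25] 22.6 [ 0.45419274 -0.22572722  0.07      ]
circ [407. 247.] 25.975 [ 0.46245226 -0.21964758  0.07      ]
circ [408.5 246.5] 24.525 [ 0.46367907 -0.22347593  0.07      ]
```

View pics/crop1.png

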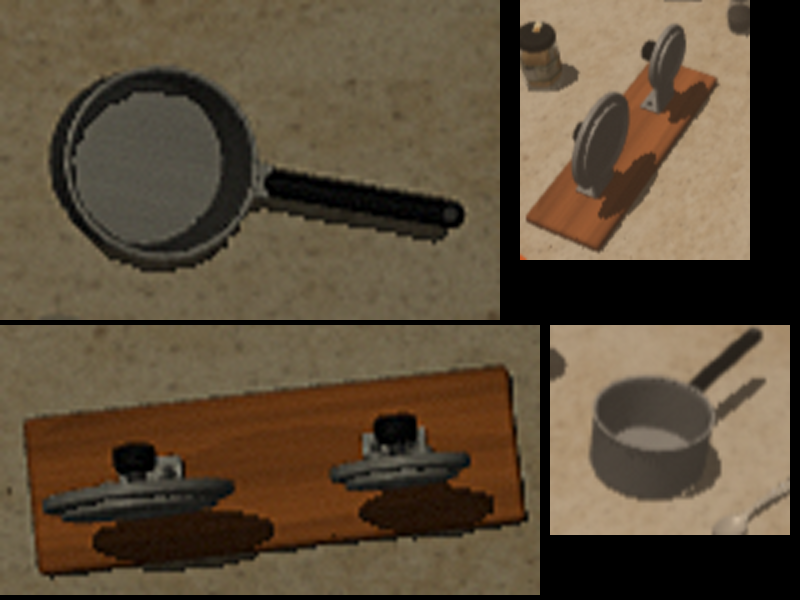

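The crop confirms the target. It is the larger grey lid, upper edge centre at about (221,187) in the top view, next to the larger (left, +y) fork; the small lid is on the right. The pan rim circle is centred at about (410,246) with its handle to lower right. Next I check the geometry and look for a reachable pose for laying the lid down.

```bash
cat >> h.py <<'E'
RY=np.deg2rad(5.86); RX=np.array([np.cos(RY),np.sin(RY),0]); RYv=np.array([-np.sin(RY),np.cos(RY),0])
RO=np.array([0.6387,0.1666,0])-.015*RX
def rk(x,y,z): return RO+x*RX+y*RYv+np.array([0,0,z])
def tool(yaw,phi,s=1):
    "tool z at elevation phi below horizontal in heading yaw; y along the lid's normal"
    h=np.array([np.cos(yaw),np.sin(yaw),0]); up=np.array([0,0,1.])
    z=np.cos(phi)*h-np.sin(phi)*up; y=s*(np.sin(phi)*h+np.cos(phi)*up)
    return np.c_[np.cross(y,z),y,z]
E
python3 - <<'E'
from h import *
print("lid top edge/knob/small top/smallknob (top)",proj("top",[rk(-.004,.085,.172),rk(.021,.085,.124),rk(-.004,-.085,.156),rk(.021,-.085,.124)]).round(1).tolist())
print("scene same",proj("scene",[rk(-.014,.085,.110),rk(-.004,.085,.172),rk(-.014,-.085,.11)]).round(1).tolist())
print("pan tri",tri((410,245.9),(359.4,151.4)))
print("lid grasp",rk(-.007,.085,.167))
for s in(1,-1):
  print("grasp ik",s,robot.ik(rk(-.007,.085,.167),tool(RY,np.pi/2,s)), robot.ik(rk(-.007,.085,.27),tool(RY,np.pi/2,s)))
  for phi in(25,35,45):
    ok=[]
    for C in((.45,.05),(.5,0.0),(.47,.15),(.45,-.05)):
      for yaw in(-90,-60,-30,0,30,60):
        a=np.deg2rad(yaw);f=np.deg2rad(phi)
        h=np.array([np.cos(a),np.sin(a),0])
        p=np.array([*C,0])+h*(.062-.119*np.cos(f))+np.array([0,0,.119*np.sin(f)+.007])
        if robot.ik(p,tool(a,f,s)) is not None: ok.append((C,yaw))
    print(s,phi,ok)
E
```

```text
lid top edge/knob/small top/smallknob (top) [[217.3, 186.4], [218.7, 178.4], [288.3, 179.1], [287.0, 170.7]]
scene same [[229.2, 225.7], [223.2, 206.5], [261.8, 183.7]]
pan tri (array([ 0.46665979, -0.22448771,  0.07919091]), np.float64(0.0031957353364288187))
lid grasp [0.60813663 0.24890966 0.167     ]
grasp ik 1 [ 0.24838189  0.73938179 -1.07591789  1.52402263  0.66704794  1.28166335
 -0.81016827] [ 0.2419687   0.63631181 -1.08491532  1.40150801  0.55923364  1.43232964
 -0.73171481]
1 25 [((0.45, 0.05), -90), ((0.45, 0.05), -60), ((0.45, 0.05), 60), ((0.5, 0.0), -90), ((0.5, 0.0), -60), ((0.5, 0.0), 60), ((0.47, 0.15), -90), ((0.47, 0.15), -60), ((0.47, 0.15), -30), ((0.47, 0.15), 60), ((0.45, -0.05), -90), ((0.45, -0.05), -60), ((0.45, -0.05), 60)]
1 35 [((0.45, 0.05), -90), ((0.45, 0.05), -60), ((0.45, 0.05), 60), ((0.5, 0.0), -90), ((0.5, 0.0), -60), ((0.5, 0.0), 60), ((0.47, 0.15), -90), ((0.47, 0.15), -60), ((0.47, 0.15), -30), ((0.47, 0.15), 60), ((0.45, -0.05), -90), ((0.45, -0.05), -60), ((0.45, -0.05), 60)]
1 45 [((0.45, 0.05), -90), ((0.45, 0.05), -60), ((0.45, 0.05), -3
[... 630 characters left out ...]
.15), -30), ((0.47, 0.15), 60), ((0.45, -0.05), -90), ((0.45, -0.05), -60), ((0.45, -0.05), 60)]
-1 35 [((0.45, 0.05), -90), ((0.45, 0.05), -60), ((0.45, 0.05), 60), ((0.5, 0.0), -90), ((0.5, 0.0), -60), ((0.5, 0.0), 60), ((0.47, 0.15), -90), ((0.47, 0.15), -60), ((0.47, 0.15), -30), ((0.47, 0.15), 60), ((0.45, -0.05), -90), ((0.45, -0.05), -60), ((0.45, -0.05), 60)]
-1 45 [((0.45, 0.05), -90), ((0.45, 0.05), -60), ((0.45, 0.05), -30), ((0.45, 0.05), 60), ((0.5, 0.0), -90), ((0.5, 0.0), -60), ((0.5, 0.0), -30), ((0.5, 0.0), 30), ((0.5, 0.0), 60), ((0.47, 0.15), -90), ((0.47, 0.15), -60), ((0.47, 0.15), -30), ((0.47, 0.15), 60), ((0.45, -0.05), -90), ((0.45, -0.05), -60), ((0.45, -0.05), 60)]
```

```bash
cat >> h.py <<'E'
def wshot(name):
    import json
    c=robot.camera_info("wrist"); im=robot.grab_frame("wrist"); cv2.imwrite(f"pics/{name}.png",im[:,:,::-1])
    json.dump({k:np.array(v).tolist() for k,v in c.items()},open(f"pics/{name}.json","w"))
def wcam(name):
    import json
    c=json.load(open(f"pics/{name}.json")); R=cv2.Rodrigues(np.array(c['rvec']))[0]; return c,R,np.array(c['tvec'])
def wproj(name,P):
    c,R,t=wcam(name); q=np.atleast_2d(P)@R.T+t
    th=np.arctan2(np.hypot(q[:,0],q[:,1]),q[:,2]); a=np.arctan2(q[:,1],q[:,0])
    return np.c_[c['cx']+c['fx']*th*np.cos(a),c['cy']+c['fy']*th*np.sin(a)]
def wonz(name,px,z):
    c,R,t=wcam(name); u=(np.atleast_2d(px)-[c['cx'],c['cy']])/[c['fx'],c['fy']]
    r=np.linalg.norm(u,axis=1,keepdims=True)+1e-12
    d=np.c_[np.sin(r)*u/r,np.cos(r)]@R; o=-R.T@t
    return o+d*((z-o[2])/d[:,2:])
E
python3 - <<'E'
from h import *
s=robot.get_state(); print(np.array(s['tool_rot']).round(2).tolist())
D=tool(RY,np.pi/2,1)
robot.move_linear([.215,-.587,.36],.2)
robot.move_ptp([.45,-.21,.36],D); wshot("wpan")
robot.move_ptp(rk(-.007,.085,.31),D); wshot("wlid")
s=robot.get_state(); print(s['time'],s['ee_pos'],np.round(s['qpos'],2))
print("lid rim",wproj("wlid",[rk(0,.085,.172),rk(-.008,.085,.172),rk(.021,.085,.124)]).round(1).tolist(),"pan",wproj("wpan",[[.466,-.225,.07],[.466+.062,-.225,.07],[.466,-.225+.062,.07]]).round(1).tolist())
a=cv2.imread("pics/wpan.png");b=cv2.imread("pics/wlid.png")
cv2.imwrite("pics/w2.png",cv2.resize(np.hstack([a,b]),(800,300)))
E
```

```text
[[0.94, 0.34, -0.0], [0.34, -0.94, 0.0], [-0.0, -0.0, -1.0]]
4.6083 [0.60862725 0.24766149 0.31017628] [ 0.18  0.56 -0.96  1.34  0.45  1.47 -0.65]
lid rim [[284.3, 189.8], [276.7, 189.8], [301.3, 180.4]] pan [[288.3, 177.2], [328.5, 181.3], [292.7, 136.6]]
```

View pics/w2.png

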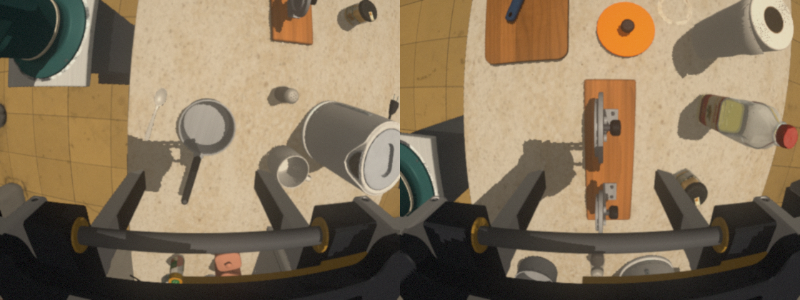

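The wrist views show the pan mouth at about (206,127) in the left half, which in full pixels is (288,178) against a predicted (288,177). The lid edge is at about (600,130) in the right half, i.e. column 280 in full pixels against a predicted 277–284. One enlarged crop with predictions drawn on it will settle the grasp line.

```bash
python3 - <<'E'
from h import *
b=cv2.imread("pics/wlid.png"); a=cv2.imread("pics/wpan.png")
x0,y0=240,110;k=5
B=cv2.resize(b[y0:y0+110,x0:x0+80],None,fx=k,fy=k,interpolation=cv2.INTER_CUBIC)
th=np.linspace(0,np.pi,60)
for x in(0,-.008):
  for p in wproj("wlid",[rk(x,.085+.062*np.cos(t),.11+.062*np.sin(t)) for t in th]): cv2.circle(B,tuple(np.int32((p-[x0,y0]+.5)*k)),1,(0,0,255),-1)
for p in wproj("wlid",[rk(.03,.085+.014*np.cos(t),.11+.014*np.sin(t)) for t in th]): cv2.circle(B,tuple(np.int32((p-[x0,y0]+.5)*k)),1,(0,255,0),-1)
x1,y1=240,130
A=cv2.resize(a[y1:y1+100,x1:x1+100],None,fx=4,fy=4,interpolation=cv2.INTER_CUBIC)
g=cv2.cvtColor(A,cv2.COLOR_BGR2GRAY)
c=cv2.HoughCircles(cv2.GaussianBlur(g,(5,5),0),cv2.HOUGH_GRADIENT,1,4,param1=100,param2=25,minRadius=145,maxRadius=172)
for x,y,r in (c[0][:4] if c is not None else []):
  px=np.array([x/4+x1-.4,y/4+y1-.4]); print(px,r/4,wonz("wpan",px,.07))
t2=np.linspace(0,2*np.pi,90)
for p in wproj("wpan",[[.466+.062*np.cos(t),-.225+.062*np.sin(t),.07] for t in t2]): cv2.circle(A,tuple(np.int32((p-[x1,y1]+.5)*4)),1,(0,0,255),-1)
o=np.zeros((560,800,3),np.uint8);o[:550,:400]=B;o[:400,400:]=A;cv2.imwrite("pics/chk.png",o)
E
```

```text
(no output)
```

View pics/chk.png

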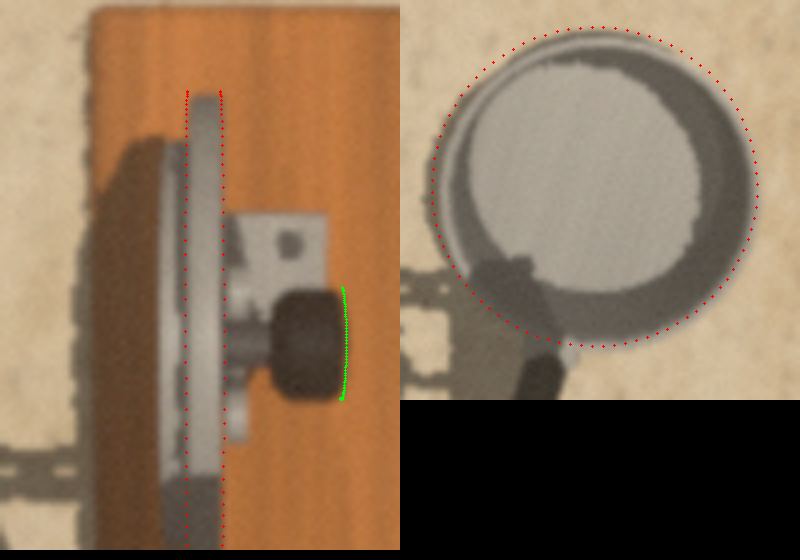

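The predicted lid edges (red, at columns 187 and 223 of the crop) lie on the rim, and the pan circle lies on the mouth, so both poses are good to about 1 mm. Now I grasp and lift.

```bash
python3 - <<'E'
from h import *
D=tool(RY,np.pi/2,1)
robot.gripper_to(.06)
robot.move_linear(rk(-.007,.085,.230),.15,D)
print("hit",robot.move_linear(rk(-.007,.085,.167),.08,None,8))
robot.gripper_to(0.0)
s=robot.get_state(); print(s['ee_pos'],s['opening'],s['grasp_force'])
if s['opening']>.005:
    robot.move_linear(rk(-.007,.085,.215),.05)
    robot.move_linear(rk(-.009,.085,.26),.08)
    s=robot.get_state(); print(s['time'],s['ee_pos'],s['opening'],s['grasp_force'],np.round(s['qpos'],2))
    for C in((.45,.05),(.47,.1),(.45,-.0)):
      for yaw in(-80,-60,-40,-20):
        r=[]
        for phi in(60,40,28):
          a=np.deg2rad(yaw);f=np.deg2rad(phi);h=np.array([np.cos(a),np.sin(a),0])
          q=robot.ik(np.array([*C,0])+h*(.062-.119*np.cos(f))+np.array([0,0,.119*np.sin(f)+.007]),tool(a,f,1))
          r.append(None if q is None else np.round(q,2).tolist())
        print(C,yaw,r)
E
```

```text
hit False
[0.60815399 0.248863   0.16699373] 0.0005311480348912432 0.0
```

The fingers closed on nothing, so I look before doing anything else.

```bash
python3 - <<'E'
from h import *
wshot("w3"); im=robot.grab_frame("scene"); 
S=cv2.cvtColor(im,cv2.COLOR_RGB2BGR); cv2.imwrite("pics/s3.png",S)
a=cv2.imread("pics/w3.png")
o=np.zeros((420,800,3),np.uint8); o[:300,:400]=cv2.resize(a,(400,300)); o[:400,400:]=cv2.resize(S[130:290,160:320],(400,400),interpolation=cv2.INTER_CUBIC)
cv2.imwrite("pics/v3.png",o); s=robot.get_state(); print(s['time'],s['force'],s['opening'],s['grasp_force'])
E
```

```text
8.0167 [ 0.01339283 -0.11983738 -0.52568802] 0.0005342604752164875 0.0
```

View pics/v3.png

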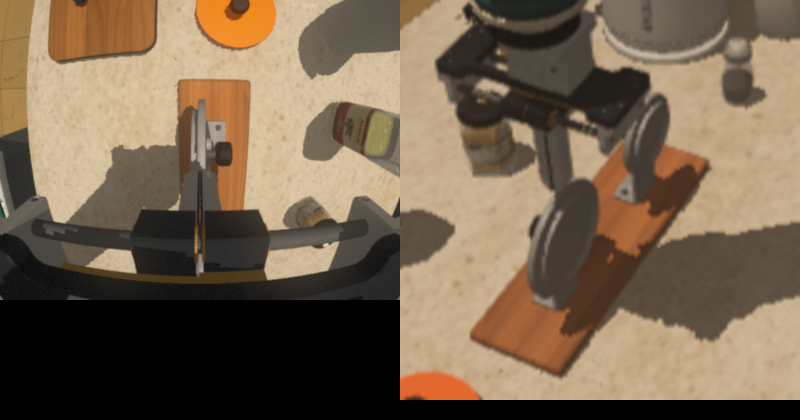

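The fingers look to be just on the −y side of the larger lid's rim. I'll compare the predicted fingertip and lid positions with this view.

```bash
python3 - <<'E'
from h import *
P=np.array(robot.get_state()['ee_pos'])
a=cv2.imread("pics/w3.png"); S=cv2.imread("pics/s3.png")
tip=P-[0,0,.019]
th=np.linspace(0,2*np.pi,90)
arc=[rk(x,.085+.062*np.cos(t),.11+.062*np.sin(t)) for x in (0,-.008) for t in th]
A=a.copy()
for p in wproj("w3",arc): cv2.circle(A,tuple(np.int32(p)),0,(0,0,255),-1)
for p,c in zip(wproj("w3",[tip,P,P+[0,0,.02]]),((0,255,0),(255,0,255),(255,255,0))): cv2.circle(A,tuple(np.int32(p)),2,c,-1)
B=cv2.resize(S[130:290,160:320],(480,480),interpolation=cv2.INTER_CUBIC)
for p in proj("scene",arc): cv2.circle(B,tuple(np.int32((p-[160,130]+.5)*3)),1,(0,0,255),-1)
for p,c in zip(proj("scene",[tip,P,P+[0,0,.02]]),((0,255,0),(255,0,255),(255,255,0))): cv2.circle(B,tuple(np.int32((p-[160,130]+.5)*3)),4,c,-1)
A=cv2.resize(A[130:400,200:360],None,fx=2,fy=2,interpolation=cv2.INTER_NEAREST)[:540]
o=np.zeros((540,800,3),np.uint8);o[:540,:320]=A;o[:480,320:]=B;cv2.imwrite("pics/v4.png",o)
E
```

```text
(no output)
```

View pics/v4.png

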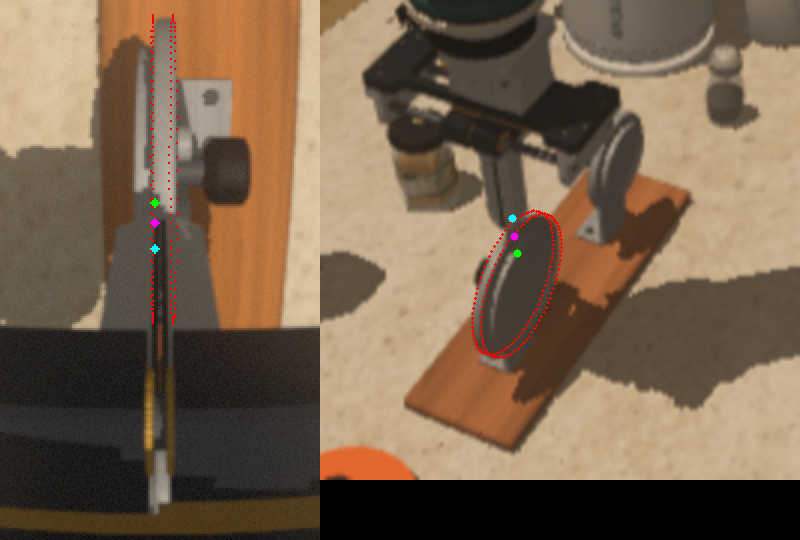

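In both views the fingertips sit higher than the given 19 mm ahead of the TCP would put them. I'll check this numerically against the open-finger picture and the scene view.

```bash
python3 - <<'E'
from h import *
D=tool(RY,np.pi/2,1); P0=np.array([0.60862725,0.24766149,0.31017628])
for f in(-.04,-.02,0,.019):
    print(f,"open",wproj("wlid",[P0+s*.047*D[:,1]+w*.008*D[:,0]+f*D[:,2] for s in(-1,1) for w in(-1,1)]).round(0).tolist())
P=np.array([.60815,.24886,.16699])
print("closed now",[ (f,wproj("w3",[P+f*D[:,2]+s*.0125*D[:,1]-.0*D[:,0] for s in(-1,1)]).round(0).tolist()) for f in(-.04,-.02,0,.019)])
print("force hist",robot.get_state()['effort'])
a=cv2.imread("pics/wlid.png")
o=np.hstack([cv2.resize(a[180:340,150:410],None,fx=3,fy=3,interpolation=cv2.INTER_CUBIC)])
cv2.imwrite("pics/v5.png",o)
E
```

```text
-0.04 open [[192.0, 282.0], [189.0, 256.0], [362.0, 282.0], [365.0, 256.0]]
-0.02 open [[200.0, 266.0], [198.0, 242.0], [354.0, 266.0], [357.0, 242.0]]
0 open [[207.0, 252.0], [205.0, 230.0], [348.0, 252.0], [350.0, 230.0]]
0.019 open [[212.0, 241.0], [211.0, 220.0], [343.0, 241.0], [344.0, 220.0]]
closed now [(-0.04, [[253.0, 270.0], [300.0, 270.0]]), (-0.02, [[256.0, 255.0], [298.0, 255.0]]), (0, [[258.0, 242.0], [297.0, 242.0]]), (0.019, [[260.0, 231.0], [295.0, 231.0]])]
force hist [-4.09024324e-04 -8.99720621e+01 -2.22109598e+01 -3.83562326e+01
 -4.31862997e-02 -3.59349931e-02  1.29494251e-04]
```

View pics/v5.png

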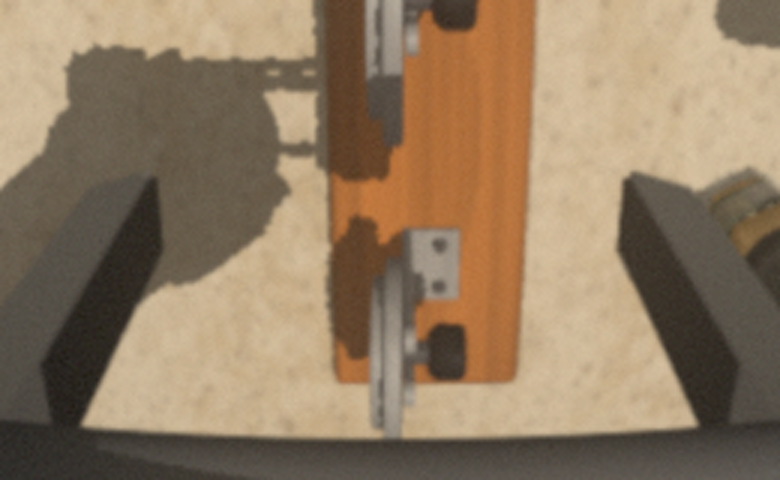

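The open-finger corners are at crop (158,180) and (162,248), which is (203,240)–(204,263) in full pixels. They fit tips about 13 mm behind the reported TCP, not 19 mm ahead. The scene view agrees, so the reported TCP is about 32 mm too far forward, which explains the empty grip. I'll calibrate this with a light touch on the clear worktop, fingers closed.

```bash
python3 - <<'E'
from h import *
D=tool(RY,np.pi/2,1)
robot.move_linear(rk(-.007,.085,.22),.2)
robot.move_linear([.46,.13,.10],.3)
robot.move_linear([.46,.13,.04],.15)
hit=robot.move_linear([.46,.13,-.035],.03,None,4)
s=robot.get_state(); print(hit,s['ee_pos'],s['force'],s['time'],s['opening'])
robot.move_linear([.46,.13,.10],.2)
E
```

```text
True [ 0.46001115  0.12999235 -0.01559189] [-3.09889444 -1.34395552 14.50434723] 11.5667 0.0009820912867431583
```

Contact came at a reported z of −15.6 mm, so the true grasp point is about 34 mm behind the reported TCP along the tool axis. I correct for that and grasp again.

```bash
cat >> h.py <<'E'
OFF=.034
def cmd(G,R): return np.asarray(G,float)+OFF*R[:,2]
def lay(C,yaw,phi,up=0.):
    "true grasp point and tool rotation with the lid's lower edge `up` over the worktop, flat centre C"
    a=np.deg2rad(yaw);f=np.deg2rad(phi);h=np.array([np.cos(a),np.sin(a),0])
    R=tool(a,f); return np.array([*C,0])+h*(.062-.119*np.cos(f))+np.array([0,0,.119*np.sin(f)+.007*np.cos(f)+up]),R
E
python3 - <<'E'
from h import *
D=tool(RY,np.pi/2,1)
robot.gripper_to(.06)
robot.move_linear(cmd(rk(-.007,.085,.24),D),.3)
robot.move_linear(cmd(rk(-.007,.085,.20),D),.15)
print("hit",robot.move_linear(cmd(rk(-.007,.085,.167),D),.06,None,8))
robot.gripper_to(0.0)
s=robot.get_state(); print(s['ee_pos'],s['opening'],s['grasp_force'],s['force'])
if s['opening']>.005:
    robot.move_linear(cmd(rk(-.007,.085,.215),D),.05)
    robot.move_linear(cmd(rk(-.012,.085,.27),D),.1)
    wshot("w5")
    s=robot.get_state(); print(s['time'],s['ee_pos'],s['opening'],s['grasp_force'],np.round(s['qpos'],2))
    for C in((.45,.05),(.47,.1),(.45,-.0)):
      for yaw in(-80,-60,-40,-20):
        r=[]
        for phi in(60,40,28):
          G,R=lay(C,yaw,phi); q=robot.ik(cmd(G,R),R)
          r.append(None if q is None else np.round(q,2).tolist())
        print(C,yaw,r)
E
```

```text
hit False
[0.60816495 0.24888203 0.13297164] 0.013672427711043902 29.99998936196789 [ 0.38488463  0.19672247 -0.6318257 ]
17.9583 [0.6030193  0.24813802 0.235428  ] 0.013292537849903314 29.999530624772888 [ 0.18  0.6  -0.94  1.46  0.49  1.33 -0.69]
(0.45, 0.05) -80 [[-0.06, 0.43, -0.53, 2.1, 0.81, 1.07, -2.52], [-1.29, 0.76, 0.72, 2.05, 0.37, 0.93, -2.31], [-1.36, 0.96, 0.71, 1.98, 0.36, 1.03, -2.39]]
(0.45, 0.05) -60 [[0.02, 0.37, -0.63, 2.22, 0.98, 0.94, -2.36], [-1.41, 0.67, 0.72, 2.26, 0.68, 0.7, -2.41], [-1.66, 1.04, 0.9, 2.22, 0.39, 0.66, -2.31]]
(0.45, 0.05) -40 [[0.08, 0.28, -0.65, 2.34, 1.13, 0.74, -2.16], [-1.62, 0.7, 0.91, 2.48, 1.13, 0.38, -2.65], [-1.8, 1.05, 0.9, 2.46, 1.0, 0.35, -2.82]]
(0.45, 0.05) -20 [[0.16, 0.2, -0.62, 2.43, 1.3, 0.49, -1.95], None, None]
(0.47, 0.1) -80 [[-0.16, 0.49, -0.51, 2.01, 0.78, 1.13, -2.55], [-1.31, 0.82, 0.72, 1.94, 0.3, 1.01, -2.27], [-1.37, 1.0, 0.71, 1.85, 0.31, 1.12, -2.35]]
(0.47, 0.1) -60 [[-0.11, 0.42, -0.58, 2.13, 0.94, 0.99, -2.38], [-0.36, 0.66, -0.58, 2.11, 1.17, 1.35, -2.8], [-1.53, 0.93, 0.72, 2.1, 0.57, 0.84, -2.46]]
(0.47, 0.1) -40 [[-0.03, 0.35, -0.63, 2.25, 1.1, 0.82, -2.19], [-0.37, 0.56, -0.58, 2.33, 1.43, 1.19, -2.79], [-1.8, 1.03, 0.9, 2.35, 0.79, 0.43, -2.58]]
(0.47, 0.1) -20 [[0.03, 0.27, -0.61, 2.35, 1.25, 0.58, -1.98], [-0.25, 0.5, -0.63, 2.53, 1.81, 1.08, -2.8], None]
(0.45, -0.0) -80 [[0.05, 0.4, -0.53, 2.15, 0.85, 1.02, -2.47], [-1.23, 0.73, 0.72, 2.12, 0.45, 0.86, -2.33], [-1.31, 0.94, 0.71, 2.05, 0.43, 0.95, -2.42]]
(0.45, -0.0) -60 [[0.14, 0.33, -0.63, 2.27, 1.02, 0.88, -2.3], [-1.33, 0.64, 0.72, 2.33, 0.83, 0.64, -2.49], [-1.61, 1.03, 0.9, 2.3, 0.51, 0.56, -2.4]]
(0.45, -0.0) -40 [[0.2, 0.25, -0.63, 2.38, 1.18, 0.66, -2.1], [0.25, 0.74, -1.09, 2.5, 1.68, 1.48, -2.8], None]
(0.45, -0.0) -20 [[0.28, 0.18, -0.59, 2.46, 1.36, 0.4, -1.87], None, None]
```

The lid is held: 13.5 mm opening, 30 N, lifted about 100 mm. For the lay-down I look for a heading that needs no elbow flip.

```bash
python3 - <<'E'
from h import *
q0=np.array(robot.get_state()['qpos'])
for C in((.44,.14),(.48,.14),(.46,.08)):
  for yaw in(40,60,80,100):
    r=[]
    for phi in(60,40,28):
      G,R=lay(C,yaw,phi); q=robot.ik(cmd(G,R),R)
      r.append(None if q is None else np.round(q,2).tolist())
    print(C,yaw,r)
E
```

```text
(0.44, 0.14) 40 [None, None, None]
(0.44, 0.14) 60 [[0.99, 0.56, -1.27, 2.33, 0.42, 0.31, 0.53], None, None]
(0.44, 0.14) 80 [[0.87, 0.53, -1.07, 2.22, -0.08, 0.5, 1.36], [1.2, 0.95, -1.18, 2.24, -0.05, 0.46, 1.66], [1.33, 1.25, -1.18, 2.2, 0.08, 0.53, 1.73]]
(0.44, 0.14) 100 [[0.92, 0.75, -1.22, 2.09, 0.26, 0.75, 1.36], [1.06, 1.01, -1.15, 2.03, 0.06, 0.81, 1.76], [1.12, 1.21, -1.11, 1.96, 0.03, 0.9, 1.9]]
(0.48, 0.14) 40 [[-0.02, 0.23, -0.19, 2.35, -1.12, 0.22, 1.57], None, None]
(0.48, 0.14) 60 [[0.95, 0.63, -1.25, 2.24, 0.55, 0.36, 0.44], None, None]
(0.48, 0.14) 80 [[0.94, 0.74, -1.25, 2.13, 0.38, 0.58, 0.96], [1.15, 1.01, -1.19, 2.15, 0.07, 0.5, 1.54], [1.26, 1.24, -1.17, 2.12, 0.03, 0.55, 1.75]]
(0.48, 0.14) 100 [[0.88, 0.84, -1.24, 2.0, 0.35, 0.81, 1.29], [1.03, 1.08, -1.18, 1.93, 0.15, 0.86, 1.68], [1.07, 1.24, -1.13, 1.87, 0.05, 0.94, 1.86]]
(0.46, 0.08) 40 [[1.04, 0.44, -1.2, 2.37, 0.57, 0.19, 0.13], None, None]
(0.46, 0.08) 60 [[1.13, 0.61, -1.27, 2.28, 0.36, 0.39, 0.74], [1.29, 0.79, -1.08, 2.36, -0.74, 0.28, 2.17], [1.58, 1.34, -1.25, 2.34, 0.47, 0.29, 1.29]]
(0.46, 0.08) 80 [[1.1, 0.73, -1.26, 2.16, 0.31, 0.62, 1.13], [1.27, 0.97, -1.15, 2.15, -0.02, 0.6, 1.71], [1.34, 1.16, -1.09, 2.1, -0.11, 0.68, 1.94]]
(0.46, 0.08) 100 [[1.0, 0.77, -1.19, 2.04, 0.25, 0.83, 1.49], [1.13, 1.05, -1.15, 1.94, 0.12, 0.94, 1.78], [1.17, 1.22, -1.1, 1.86, 0.05, 1.03, 1.92]]
```

Heading 100° works without a flip. I carry the lid towards the robot, turn it, tilt it in stages and touch its lower edge down, with a check on joint jumps.

```bash
python3 - <<'E'
from h import *
D=tool(RY,np.pi/2,1)
robot.move_linear(cmd(rk(-.11,.085,.275),D),.2)
C=(.46,.13)
def go(G,R,lim=1.0):
    q=robot.ik(cmd(G,R),R); q0=np.array(robot.get_state()['qpos'])
    if q is None or abs(np.array(q)-q0).max()>lim: print("refuse",q,q0.round(2)); raise SystemExit
    robot.move_ptp(cmd(G,R),R)
    s=robot.get_state(); print(round(s['time'],2),np.round(s['qpos'],2).tolist(),round(s['opening'],4))
go(np.array([.47,.15,.27]),tool(np.deg2rad(55),np.pi/2),1.4)
go(np.array([.47,.12,.27]),tool(np.deg2rad(100),np.pi/2),1.4)
for phi,up in((65,.09),(45,.05),(30,.025)): go(*lay(C,100,phi,up),1.4)
s=robot.get_state(); print(s['force'],s['ee_pos'])
im=robot.grab_frame("scene"); t=robot.grab_frame("top")
cv2.imwrite("pics/v6.png",np.hstack([im[60:360,160:560,::-1],t[60:360,120:520,::-1]]))
E
```

```text
19.57 [0.67, 0.35, -1.25, 1.85, 0.35, 1.2, 0.26] 0.0136
20.43 [0.75, 0.33, -1.26, 1.87, 0.34, 1.19, 1.12] 0.0137
20.85 [0.9, 0.5, -1.22, 1.99, 0.04, 0.93, 1.45] 0.0134
21.46 [1.03, 0.84, -1.18, 1.99, -0.02, 0.89, 1.72] 0.0136
21.99 [1.09, 1.12, -1.13, 1.92, -0.03, 0.94, 1.89] 0.0135
[ 0.05011349  0.81862582 -1.5222422 ] [0.46248467 0.11958178 0.07526828]
```

View pics/v6.png

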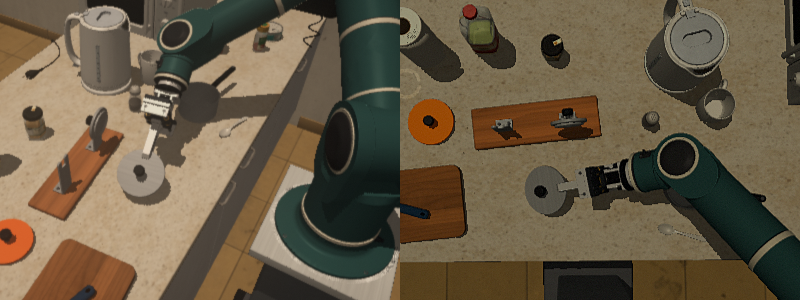

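The lid, knob up and tilted about 30°, is held over the clear worktop at about (140,178) in the left half and (549,189) in the right. The rack's large fork is empty and the small lid still hangs. Next I touch down, open so the lower finger lets the lid down, and slide out.

```bash
python3 - <<'E'
from h import *
C=(.46,.13)
G,R=lay(C,100,30,-.008); P=cmd(G,R); print("target",P)
hit=robot.move_linear(P,.04,None,3); s=robot.get_state(); print(hit,s['ee_pos'],s['force'])
z=s['ee_pos'][2]; p=np.array(s['ee_pos'])
for o in(.03,.05,.08): robot.gripper_to(o)
s=robot.get_state(); print(s['force'],s['opening'],s['grasp_force'])
h=np.array([np.cos(np.deg2rad(100)),np.sin(np.deg2rad(100)),0])
robot.move_linear(p-.05*h,.05)
robot.move_linear(p-.06*h+[0,0,.06],.15)
s=robot.get_state(); print(s['time'],s['force'])
U=robot.grab_frame("scene")[:,:,::-1]; t=robot.grab_frame("top")[:,:,::-1]
cv2.imwrite("pics/t7.png",t); cv2.imwrite("pics/s7.png",U)
o=np.hstack([cv2.resize(U[190:290,250:350],(400,400)),cv2.resize(t[200:300,220:320],(400,400))]); cv2.imwrite("pics/v7.png",o)
E
```

```text
target [0.46201643 0.11856426 0.04056218]
True [0.46177194 0.11865131 0.04198912] [-0.03084474  0.30675915  3.81733943]
[ 0.05963103  0.50356336 -1.20657158] 0.0797983251425823 0.3846807510126382
26.2 [-0.53306588  0.19863337 -0.44247916]
```

View pics/v7.png

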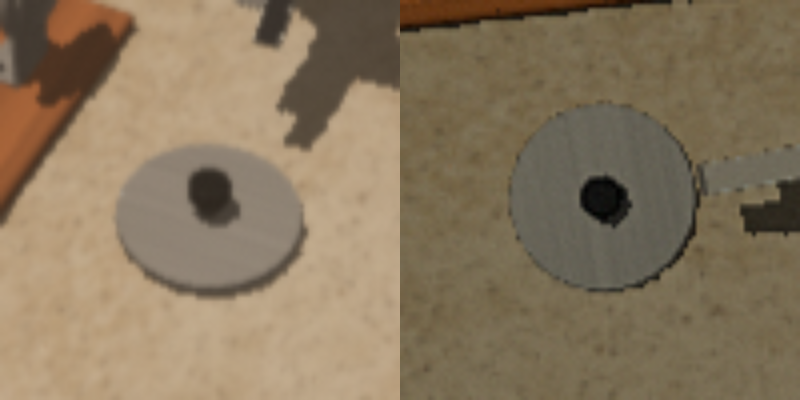

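The lid lies flat with its knob up, centred at about (603,197) in the right half. I measure its centre, take it by the knob and lift.

```bash
python3 - <<'E'
from h import *
t=cv2.imread("pics/t7.png"); 
v=cv2.cvtColor(t,cv2.COLOR_BGR2HSV); m=cv2.inRange(v,(0,0,75),(180,62,255)); 
M=np.zeros_like(m); M[215:285,235:296]=m[215:285,235:296]; M=cv2.morphologyEx(M,cv2.MORPH_OPEN,np.ones((5,5)))
c=max(cv2.findContours(M,0,2)[0],key=cv2.contourArea); (x,y),r=cv2.minEnclosingCircle(c)
print("disc",(x,y),r,"exp r",541*.062/1.39); A=onz("top",(x,y),.014)
k=onz("top",(220+203/4-.5,200+198/4-.5),.044); print(A,k)
np.save("lidpos.npy",(A+k)/2); L=(A+k)/2
R=tool(np.deg2rad(100),np.pi/2)
q=robot.ik(cmd([L[0],L[1],.16],R),R); q0=np.array(robot.get_state()['qpos']); print(None if q is None else np.round(q-q0,2))
if np.linalg.norm((A-k)[:2])<.006 and q is not None and abs(q-q0).max()<1.5:
    p=np.array(robot.get_state()['ee_pos']); robot.move_linear(p+[0,0,.08],.2)
    robot.move_ptp(cmd([L[0],L[1],.16],R),R); robot.gripper_to(.07); wshot("w8")
    print(robot.get_state()['time'],wproj("w8",[[L[0],L[1],.044],[L[0]+.014,L[1],.044]]))
    w=cv2.imread("pics/w8.png"); g=cv2.inRange(cv2.cvtColor(w,cv2.COLOR_BGR2HSV)[:,:,2],0,60)
    u=wproj("w8",[[L[0],L[1],.044]])[0].astype(int); n,lab,st,ce=cv2.connectedComponentsWithStats(g)
    i=lab[u[1],u[0]]; print(i,st[i],ce[i],wonz("w8",ce[i],.040))
E
```

```text
disc (270.1353454589844, 248.8756866455078) 23.246570587158203 exp r 24.130935251798565
[0.46045979 0.12877461 0.014     ] [0.4604007 0.1277239 0.044    ]
[-0.77 -0.75  0.27  0.16  0.36 -0.16 -0.79]
28.45 [[280.42753658 205.09095479]
 [277.71175185 219.87189321]]
0 [     0      0    560    420 190067] [280.65142818 173.03560323] [[0.43279435 0.12358241 0.04      ]]
```

Disc and knob centres agree to 1 mm with the planned spot. The wrist mask missed the knob because its brightness cut was too dark, but that check isn't needed. I grasp the knob, then carry the lid to the pan.

```bash
python3 - <<'E'
from h import *
L=np.load("lidpos.npy"); R=tool(np.deg2rad(100),np.pi/2)
robot.move_linear(cmd([L[0],L[1],.08],R),.15)
print("hit",robot.move_linear(cmd([L[0],L[1],.040],R),.05,None,6))
robot.gripper_to(0.0); s=robot.get_state(); print(s['opening'],s['grasp_force'],s['force'],s['time'])
if .02<s['opening']<.035:
    robot.move_linear(cmd([L[0],L[1],.16],R),.12)
    robot.move_linear(cmd([.466,-.225,.16],R),.2)
    s=robot.get_state(); print(s['opening'],s['ee_pos'],s['force'],s['time'])
    U=robot.grab_frame("scene")[:,:,::-1]; t=robot.grab_frame("top")[:,:,::-1]
    cv2.imwrite("pics/v9.png",np.hstack([cv2.resize(U[100:220,300:420],(400,400)),cv2.resize(t[185:305,350:470],(400,400))]))
E
```

```text
hit False
0.026963577529233722 30.00018100545276 [-0.2939598   0.36871347  0.56060083] 30.8333
0.026716827682967775 [ 0.46612363 -0.22415561  0.12606185] [-0.1995964  -0.08181025 -1.39406648] 33.9
```

The knob is held (27 mm opening) and the lid is over the pan. I lower it gently, watching the contact height, which should be 0.104 when home.

```bash
python3 - <<'E'
from h import *
R=tool(np.deg2rad(100),np.pi/2)
robot.move_linear(cmd([.466,-.225,.12],R),.1)
hit=robot.move_linear(cmd([.466,-.225,.102],R),.03,None,4)
s=robot.get_state(); print(hit,s['ee_pos'][2]+OFF,s['ee_pos'],s['force'],s['moment'],s['time'])
E
```

```text
True 0.10370325622805698 [ 0.46587043 -0.22507571  0.06970326] [ 0.60724738 -0.90663618  2.85825662] [-0.13805932 -0.20211523  0.08999171] 35.0833
```

Contact came at 0.1037 m against the expected 0.104, so the lid is home. I release, retreat and check the seating numerically.

```bash
python3 - <<'E'
from h import *
R=tool(np.deg2rad(100),np.pi/2)
robot.gripper_to(.07)
robot.move_linear(cmd([.466,-.225,.18],R),.1)
robot.move_linear(cmd([.45,.1,.26],R),.3)
robot.pause(.3); s=robot.get_state(); print(s['time'],s['force'],s['ee_pos'])
for n in("top","scene"):
    t=np.ascontiguousarray(robot.grab_frame(n)[:,:,::-1]); cv2.imwrite(f"pics/{n}10.png",t)
    v=cv2.cvtColor(t,cv2.COLOR_BGR2HSV); u=proj(n,[[.466,-.225,.078]])[0].astype(int)
    m=cv2.inRange(v,(0,0,75),(180,70,255)); M=np.zeros_like(m); a=(slice(u[1]-35,u[1]+35),slice(u[0]-35,u[0]+35)); M[a]=m[a]
    M=cv2.morphologyEx(M,cv2.MORPH_OPEN,np.ones((5,5)))
    c=max(cv2.findContours(M,0,2)[0],key=cv2.contourArea); e=cv2.fitEllipse(cv2.convexHull(c)); print(n,e,onz(n,e[0],.078))
    th=np.linspace(0,2*np.pi,60); pe=proj(n,[[.466+.062*np.cos(k),-.225+.062*np.sin(k),.078] for k in th]).astype(np.float32); print("model",cv2.fitEllipse(pe))
    d=cv2.inRange(v,(0,0,0),(180,255,45)); M=np.zeros_like(m); b=(slice(u[1]-18,u[1]+16),slice(u[0]-14,u[0]+14)); M[b]=d[b]
    mo=cv2.moments(M); px=(mo['m10']/mo['m00'],mo['m01']/mo['m00']); print("knob",px,onz(n,px,.102))
E
```

```text
38.3833 [-0.65026124  0.12007107 -0.01179158] [0.45003243 0.09945953 0.22587866]
top ((409.7655334472656, 245.21693420410156), (48.37856674194336, 48.6584358215332), 9.922036170959473) [ 0.46692523 -0.22491937  0.078     ]
model ((409.8229675292969, 245.6763458251953), (48.866172790527344, 49.84736633300781), 135.9507598876953)
knob (411.6803278688525, 246.4344262295082) [ 0.46398584 -0.22400807  0.102     ]
scene ((359.3871154785156, 152.89199829101562), (26.299373626708984, 42.35552978515625), 94.49337768554688) [ 0.46551724 -0.21843579  0.078     ]
model ((360.2615661621094, 152.10977172851562), (25.130277633666992, 41.58668899536133), 96.19574737548828)
knob (360.08, 146.84) [ 0.46538318 -0.216615    0.102     ]
```

The lid disc is within about 1 px of the level, fully seated model in both views, and the arm is clear.

```bash
python3 -c "
from rig import robot
print(robot.sign_off())"
```

```text
the job is handed in; nothing more can be done
None
```

I handed the job in at about 38 s of the 61 s allowed: the larger lid is on the pan, knob up, at its home height and within about 1 mm of the pan's measured axis, and the smaller lid was never touched; no verdict came back.

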